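Open the catch-locked blue cutlery cupboard

ROBOT

A 6-joint arm with a two-finger parallel gripper is mounted at the origin on the work surface. World frame = base frame: x ahead of the robot, y to its left, z up, the work surface at z = 0. Lengths are in m, angles in degrees, forces in N, time in s.
With the tool pointing down it reaches from about 0.35 to 0.875 m from the base axis. Payload 4.2 kg.
Tool frame: the origin (TCP) lies between the finger pads; the fingertips stand 14 mm ahead of it and the grasp point (between the pads) lies 5 mm behind it; x points along the fingers, y is the direction in which the jaws open and shut, and the axes are right-handed (so a half turn about x gives the same grasp; the last joint's range is limited). The gripper opens to 87 mm and grips with 3 to 60 N. Pads are 19 mm wide; open, the fingers measure 117 mm over their backs; the gripper's body (75 mm by 190 mm) begins 51 mm behind the grasp point.
Start: joints at [-48.438, 22.042, 0.453, 0, -68.411, -14.817], TCP at [0.281, -0.558, 0.237] pointing down, gripper open.
Joint ranges: [-179.83, 179.83], [-69.29, 118.12], [-61.27, 80.66], [-181.25, 117.63], [-171.15, -9.14], [-177.46, 177.46]. Speed limits (degrees/s): [159.86, 159.86, 180, 180, 180, 180].

INTERFACE

Orientations are given as a 3x3 rotation matrix whose columns are the frame's x, y, z axes.
In Python, from station import r, imaging, job gives the robot as it stands. The module is installed in compiled form; this text tells all that it offers.
- The arm moves only by the tool apply_moves, never from a script. Its arguments are lists of equal length, an entry for each row: "xyz": the shift along the tool's x, y, z in m, a list of three; "twist": the turn about the tool's x in degrees; "claw": the opening, from 0 (shut) to 1 (fully open). A call has 1 to 12 rows; each row shifts and turns the pose as measured when the row begins, along the tool's axes as they then stand; what a row does not reach is not made up. A row lasts 1/10 s, in which the tool goes at most 50 mm and 8.59 degrees, less where a joint would pass 70% of its speed; a pose out of reach is approached as far as the arm can. A call is refused whole if a number of a shift passes 0.05 or a number of a turn 8.59, either way. A call with a gripper value outside its range is refused whole. The fingers move at their own pace and stop on an object; the grip force is fixed at half the most. Time passes only in rows, so rows that do not move let the fingers close. It gives the time, the measured TCP pose, the force and the opening at its end, in the units of the state.
- r.sense(): the state, without advancing time (a new reading comes with each control period).
- imaging.capture(name): name is "side" or "top" or "wrist"; returns a dict with "pixels" (420x560x3 uint8, red, green, blue), "mtx" (3x3 intrinsics, pixels), "view" (4x4, takes a point from world to camera coordinates). Camera axes: x right, y down, z forward; pixel columns grow to the right and rows downward; lengths in m; the calibration is good to about 2 mm. A picture is of the moment at which its call begins. There is no depth.
- job.finish_job(): hands the job in, once; it reports no verdict.
Trained networks look in a picture, given as the dict that the camera call returned (one of the last four; its "shot" number tells which), for a name from the list of things; names that differ only in an ending like _2 or _b are one class to them, and where a whole thing is asked for, a point or a joint stands for the part that bears it (a point fixed in the world has none). Each returns a list of dicts, best first, with "p" (0 to 1); they miss things now and then, are a little off and sometimes report something else, mostly with a low value. They report only what shows in the picture. A call takes as long as a camera call. They do not tell look-alikes from the thing itself.
- imaging.regions_of(query, picture): "mask" (420x560 bool, what is visible of it) and "centre" ([column, row] in pixels, amid what is visible of it).
The state is a dict: "time_s": time; "joints": joint angles; "joint_velocities": joint speeds; "effort": joint torques, N m; "tcp_pos": TCP position; "ee_rot": TCP orientation; "wrist_force": force on the tool from outside, world axes, zero at the start; "moment": the same for the moment, N m; "gripper_width": opening from 0.0 (shut) to 1.0 (fully open).
Only numpy, scipy, OpenCV 4.12 (cv2) and the standard library are available. Lean on these libraries where they do the work, as an engineer would, in place of code of your own. Each camera call takes 0.05 s, during which the arm holds its last target.

TASK

Open the table-top cutlery cupboard with the blue door. It is held shut by a yellow spring catch hidden just behind the top edge of the door: reach down from above into the gap behind the door, press the catch well down while the door is still shut and, keeping it down, pull the door open, to at least 50 degrees. Then let go, leaving the grey cupboard shut and the green glass jug standing.

Things in the scene. Friction and masses are not known exactly. Their poses are not given: they have to be found in the camera images.
- blue_cupboard: aluminium cupboard with the blue door, fixed to the table, 260 mm deep, 220 wide, 200 high; origin at the centre of its underside, x to its back, z up; door front at x = -130 mm. Its top board stops 60 mm behind the door, which leaves a slot open from above behind the door's top edge, 60 mm front to back, 204 wide.
- blue_door (a joint): its hinge, rad: 0 shut, up to 1.8 open, stiff, stays where left. Door panel 16 mm thick, 210 wide, top edge 200 mm above the table; vertical hinge at the left edge seen from the robot; the right edge swings towards the robot, clockwise from above. Bar handle 35 mm off its front near the free edge, 50 to 120 mm above the table.
- blue_pad (a point): middle of the top of the yellow catch in the slot, carried by the door: 50 mm (x) by 34 (y), 14 mm below the door's top edge (186 above the table, unpressed), from 4 mm behind the door. Axes turn with the door: x square to it, front to back; y along it to the hinge; z up. Door's mid-plane at x = -37 mm; hinge line at x = -37, y = +155.
- blue_catch (a joint): travel of that catch, m: 0 up, grows as pressed straight down, stop at 0.026; spring 2.5 N at first, 6 N at 18 mm. Pressed 8 mm or more it frees the door; aim for 12 to 20 mm and keep it down for the first 20 mm of the pull. Unpressed it holds the door to about 1 degree of play. Released, it springs up.
- grey_door (a joint): hinge of a second, equal cupboard with a grey door and the same catch, rad, 0 shut; it must stay shut.
- jug: green glass jug with a handle, 150 mm high, 96 mm across, 0.6 kg, standing loose on the table to one side of the cupboards; origin at the centre of its underside, z up. It must stay standing.
Mind the look-alikes: they are no part of the job. Of the things like the jug, leave any that is red; of the rest the larger one is meant.

How it is judged:
By the outcome, as a careful person would: the job done as asked, in the order asked, and still so for the second after the job is handed in, with the robot touching nothing.
It also fails if it takes over 38 s, if anything falls off the work surface, if the arm or the gripper's body presses on something with over 40 N, if the wrist force passes 120 N, or if a joint passes its speed limit or range.

## Working session

There is one attempt and no reset: what is moved stays moved. The work goes in short steps, Python scripts to look and compute and a tool call to move; the robot and the scene stay as the last step left them, time stands still between calls to the robot, and variables do not carry over. Pictures are saved under pics/ and viewed, and the job is handed in when it is done.

Besides the shell and the picture viewer there is one more tool, called as name(argument=value, ...) on one line, values as JSON. apply_moves: Moves the arm, as the interface text tells. Its arguments: {"type":"object","properties":{"xyz":{"type":"array","items":{"type":"array","items":{"type":"number"}}},"twist":{"type":"array","items":{"type":"number"}},"claw":{"type":"array","items":{"type":"number"}}},"required":["xyz","twist","claw"]}

```bash
mkdir -p pics
python3 - <<'E'
from station import r, imaging, job
import cv2, numpy as np, pickle
s=r.sense(); print({k:np.round(v,3).tolist() for k,v in s.items()})
for n in ["side","top"]:
    p=imaging.capture(n); cv2.imwrite(f"pics/{n}0.png",cv2.cvtColor(p["pixels"],cv2.COLOR_RGB2BGR))
    print(n,np.round(p["mtx"],1).tolist(),np.round(p["view"],4).tolist())
    for q in ["blue_cupboard","blue_door","blue_pad","grey_door","jug"]:
        res=imaging.regions_of(q,p)
        print(q,[(round(d["p"],2),np.round(d["centre"]).tolist(),int(d["mask"].sum())) for d in res][:4])
    pickle.dump(p,open(f"{n}0.pkl","wb"))
E
```

```text
{'time_s': 0.0, 'joints': [-48.437, 22.087, 0.381, -0.03, -68.411, -14.816], 'joint_velocities': [0.078, -0.039, 0.072, -0.034, -0.007, -0.037], 'effort': [0.0, -39.067, 18.74, 4.22, 0.011, -0.0], 'tcp_pos': [0.281, -0.558, 0.236], 'ee_rot': [[-0.001, -0.45, 0.893], [0.002, 0.893, 0.45], [-1.0, 0.002, -0.0]], 'wrist_force': [0.707, 0.336, 0.501], 'moment': [-0.032, 0.018, 0.04], 'gripper_width': 0.999}
side [[479.7, 0.0, 278.6], [0.0, 479.7, 212.2], [0.0, 0.0, 1.0]] [[-0.9338, -0.3578, 0.0108, 0.5442], [-0.2522, 0.6362, -0.7291, 0.2063], [0.254, -0.6836, -0.6843, 1.5581], [0.0, 0.0, 0.0, 1.0]]
blue_cupboard [(0.88, [267.0, 164.0], 5018)]
blue_door [(0.81, [292.0, 180.0], 1415)]
blue_pad [(0.74, [240.0, 332.0], 1727), (0.4, [291.0, 160.0], 125)]
grey_door [(0.76, [265.0, 239.0], 1761)]
jug [(0.87, [241.0, 334.0], 1739), (0.81, [277.0, 289.0], 657), (0.6, [270.0, 405.0], 1284)]
top [[433.2, 0.0, 285.3], [0.0, 433.2, 221.3], [0.0, 0.0, 1.0]] [[-0.026, -0.9996, -0.0063, 0.1128], [-0.99, 0.0266, -0.1383, 0.5651], [0.1384, 0.0027, -0.9904, 1.3651], [0.0, 0.0, 0.0, 1.0]]
blue_cupboard [(0.92, [362.0, 171.0], 7364)]
blue_door [(0.57, [368.0, 210.0], 1489)]
blue_pad [(0.64, [378.0, 194.0], 215)]
grey_door [(0.59, [268.0, 221.0], 1176)]
jug [(0.77, [99.0, 294.0], 1332), (0.73, [159.0, 244.0], 1133), (0.72, [222.0, 251.0], 384), (0.35, [380.0, 196.0], 248)]
```

View pics/side0.png

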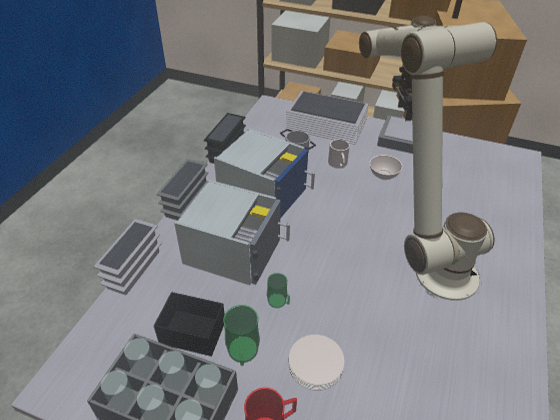

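View pics/top0.png

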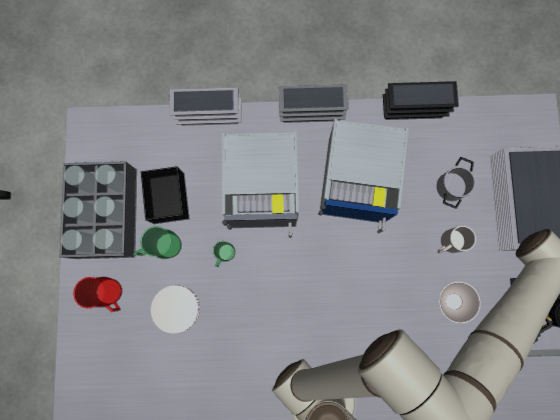

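Run:
```python
import cv2
a=cv2.imread("pics/top0.png")[110:270,200:460]; cv2.imwrite("pics/top0c.png",cv2.resize(a,None,fx=3,fy=3,interpolation=cv2.INTER_CUBIC))
a=cv2.imread("pics/side0.png")[90:290,190:390]; cv2.imwrite("pics/side0c.png",cv2.resize(a,None,fx=3,fy=3,interpolation=cv2.INTER_CUBIC))
```

```text
(no output)
```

View pics/top0c.png

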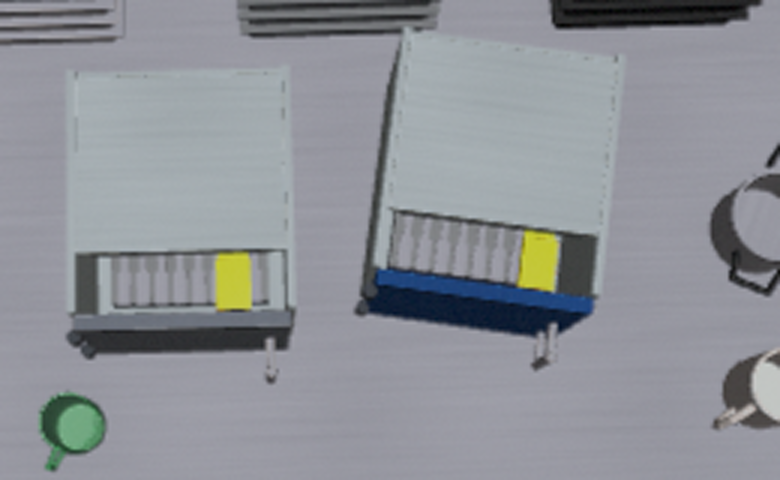

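View pics/side0c.png

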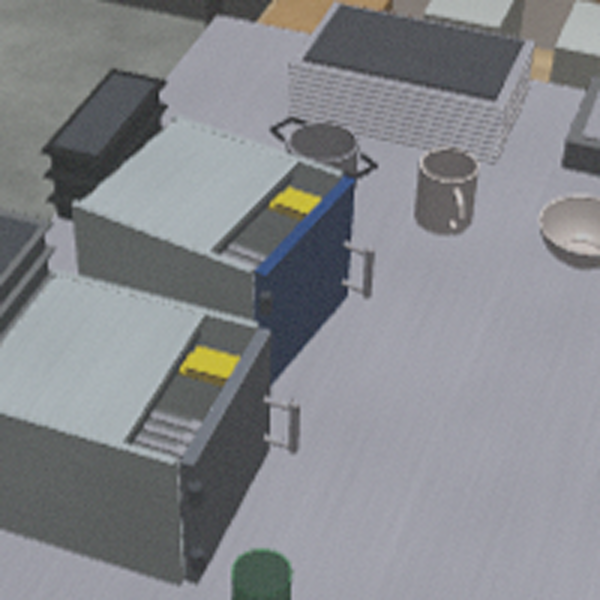

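The top view shows the two cupboards. The blue door's is on the right, with its yellow catch at about (380,197). The grey one is at about (260,180). The jug candidates are green large (160,243), green small (223,252) and red (98,292). The large green one is the jug meant; it stands well away to the left and is not to be touched.

```bash
cat > h.py <<'E'
import numpy as np, cv2, pickle
from scipy.optimize import least_squares
def back(p,uv,z):
    K=p["mtx"];V=p["view"];R=V[:3,:3];t=V[:3,3];C=-R.T@t
    d=R.T@np.linalg.inv(K)@np.array([uv[0],uv[1],1.]); return C+d*(z-C[2])/d[2]
def proj(p,X):
    K=p["mtx"];V=p["view"];X=np.atleast_2d(X)
    c=X@V[:3,:3].T+V[:3,3]; q=c@K.T; return q[:,:2]/q[:,2:]
def padcorners(z=0.186): pass
E
python3 - <<'E'
from h import *
p=pickle.load(open("top0.pkl","rb"));s=pickle.load(open("side0.pkl","rb"))
R=p["view"][:3,:3];print("cam",-R.T@p["view"][:3,3])
f=lambda a:(a[0]/3+200-1/3,a[1]/3+110-1/3)
g=lambda a:(a[0]/3+190-1/3,a[1]/3+90-1/3)
for n,a,z in [("padBL",(523,232),.186),("padBR",(559,235),.186),("padFR",(554,291),.186),("padFL",(519,287),.186),("backL",(405,30),.2),("backR",(623,57),.2),("doorL",(376,270),.2),("doorR",(595,298),.2),("doorFL",(371,291),.2),("doorFR",(590,315),.2)]:
    print(n,np.round(back(p,f(a),z),4))
for n,a,z in [("doorR_s",(352,180),.2),("doorL_s",(260,272),.2),("pad",(296,202),.186),("backL",(77,205),.2),("handletop",(370,250),.12)]:
    print(n,np.round(back(s,g(a),z),4))
for c in [(160,243),(223,252)]: print(back(p,c,.1))
# colour masks
for nm,q,z in (("top",p,.186),("side",s,.186)):
    h=cv2.cvtColor(q["pixels"],cv2.COLOR_RGB2HSV); m=cv2.inRange(h,(22,120,80),(35,255,255))
    n,l,st,c=cv2.connectedComponentsWithStats(m)
    for i in range(1,n):
        if st[i,4]>30: print(nm,st[i],c[i],back(q,c[i],z), cv2.minAreaRect(np.argwhere(l==i)[:,::-1].astype(np.float32)))
E
```

```text
cam [0.37339798 0.09408963 1.43083229]
padBL [ 0.6419 -0.1651  0.186 ]
padBR [ 0.638 -0.2    0.186]
padFR [ 0.5827 -0.192   0.186 ]
padFL [ 0.5876 -0.1583  0.186 ]
backL [ 0.8456 -0.0569  0.2   ]
backR [ 0.8118 -0.27    0.2   ]
doorL [ 0.6055 -0.0189  0.2   ]
doorR [ 0.5725 -0.2276  0.2   ]
doorFL [ 0.5851 -0.0134  0.2   ]
doorFR [ 0.5562 -0.2218  0.2   ]
doorR_s [ 0.5622 -0.2238  0.2   ]
doorL_s [ 0.6018 -0.0222  0.2   ]
pad [ 0.6154 -0.1757  0.186 ]
backL [ 0.844  -0.0577  0.2   ]
handletop [ 0.5275 -0.2019  0.12  ]
[0.50230263 0.48582175 0.1       ]
[0.46938871 0.29146783 0.1       ]
top [372 186  14  21 222] [378.74774775 196.37837838] [ 0.61361666 -0.17744669  0.186     ] ((378.8199768066406, 196.25997924804688), (11.596551895141602, 19.233304977416992), 8.130102157592773)
top [272 194  12  20 210] [277.0952381 203.2047619] [0.60143113 0.11986447 0.186     ] ((277.5, 203.5), (19.0, 11.0), 90.0)
side [280 152  17  11  91] [287.9010989  156.67032967] [ 0.61746479 -0.17697339  0.186     ] ((287.8000183105469, 157.10000610351562), (14.862703323364258, 8.538147926330566), 18.43494987487793)
side [250 205  20  13 149] [259.44295302 210.94630872] [0.60262061 0.12184634 0.186     ] ((259.3038330078125, 211.21923828125), (17.54115867614746, 10.261577606201172), 15.255118370056152)
```

apply_moves(xyz=[[-0.01, 0, 0], [-0.01, 0, 0], [-0.01, 0, 0], [-0.01, 0, 0], [-0.01, 0, 0]], twist=[7.2, 7.2, 7.2, 7.2, 7.2], claw=[0, 0, 0, 0, 0])

```text
time_s: 1.1
tcp_pos: [0.2808, -0.5572, 0.2862]
ee_rot: [[-0.002, 0.185, 0.983], [0.004, 0.983, -0.185], [-1.0, 0.003, -0.003]]
wrist_force: [0.7, -0.0, 0.4]
gripper_width: 0.632
```

apply_moves(xyz=[[0, 0.036, 0.0215], [0, 0.036, 0.0215], [0, 0.036, 0.0215], [0, 0.036, 0.0215], [0, 0.036, 0.0215], [0, 0.036, 0.0215], [0, 0.036, 0.0215], [0, 0.036, 0.0215], [0, 0.036, 0.0215], [0, 0.036, 0.0215]], twist=[0, 0, 0, 0, 0, 0, 0, 0, 0, 0], claw=[0, 0, 0, 0, 0, 0, 0, 0, 0, 0])

```text
time_s: 2.1
tcp_pos: [0.5676, -0.2379, 0.2899]
ee_rot: [[0.003, 0.197, 0.98], [-0.002, 0.98, -0.197], [-1.0, -0.001, 0.003]]
wrist_force: [-0.3, -0.6, -0.8]
gripper_width: 0.005
```

```bash
cat >> h.py <<'E'
def st():
    from station import r
    s=r.sense(); R=s["ee_rot"]; R=np.array(R); p=np.array(s["tcp_pos"])
    th=np.degrees(np.arctan2(R[1,1],R[0,1]))
    print("t",s["time_s"],"pos",np.round(p,4),"heading",round(th,2),"tilt",np.round(R[:2,0],3),"F",np.round(s["wrist_force"],1),"w",round(s["gripper_width"],2),"q",np.round(s["joints"],1).tolist())
    return s,R,p
def to(tgt):
    s,R,p=st(); print("tool shift",np.round(R.T@(np.array(tgt)-p),4))
E
python3 -c "
from h import *
to([.602,-.176,.28])"
```

```text
t 2.1 pos [ 0.5676 -0.2379  0.2899] heading 78.61 tilt [ 0.003 -0.002] F [-0.3 -0.6 -0.8] w 0.0 q [-7.7, 19.3, 3.9, 0.1, -74.5, -93.7]
tool shift [0.0099 0.0675 0.0215]
```

apply_moves(xyz=[[0, 0.034, 0.011], [0, 0.034, 0.011], [0, 0, 0]], twist=[-1.2, -1.1, 0], claw=[0, 0, 0])

```text
time_s: 2.4
tcp_pos: [0.6062, -0.1685, 0.289]
ee_rot: [[0.003, 0.151, 0.989], [-0.001, 0.989, -0.151], [-1.0, -0.001, 0.004]]
wrist_force: [0.4, -0.5, -0.2]
gripper_width: 0.006
```

Run:
```python
from h import *
from station import imaging
to([.602,-.176,.28])
for n in ("wrist","top"):
    p=imaging.capture(n); pickle.dump(p,open(n+"1.pkl","wb"))
    im=cv2.cvtColor(p["pixels"],cv2.COLOR_RGB2BGR)
    # overlay model
    o=np.array([.613,-.178]);a=np.radians(-9.0);X=np.array([np.cos(a),np.sin(a)]);Y=np.array([-np.sin(a),np.cos(a)])
    P=lambda x,y,z:np.r_[o+x*X+y*Y,z]
    def box(x0,x1,y0,y1,z,c):
        q=proj(p,[P(x0,y0,z),P(x1,y0,z),P(x1,y1,z),P(x0,y1,z)]); cv2.polylines(im,[np.round(q).astype(int)],True,c,1)
    cv2.imwrite(f"pics/{n}1raw.png",im)
    box(-.025,.025,-.017,.017,.186,(0,0,255)); box(-.045,-.029,-.053,.157,.2,(0,255,0))
    cv2.imwrite(f"pics/{n}1.png",im if n=="wrist" else cv2.resize(im[110:270,280:460],None,fx=4,fy=3.5))
```

```text
t 2.4 pos [ 0.6062 -0.1685  0.289 ] heading 81.31 tilt [ 0.003 -0.001] F [ 0.4 -0.5 -0.2] w 0.01 q [-0.8, 20.7, 5.9, 0.1, -75.0, -97.9]
tool shift [ 0.009  -0.008  -0.0031]
```

View pics/wrist1.png

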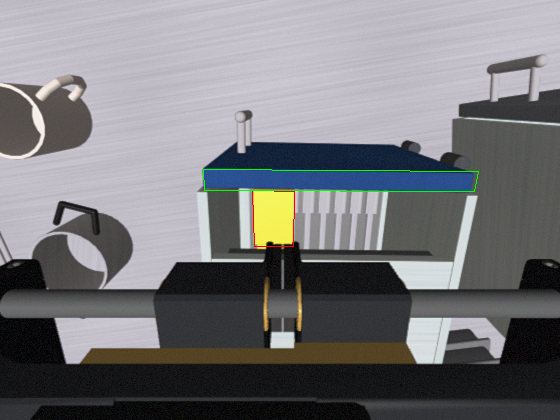

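View pics/top1.png

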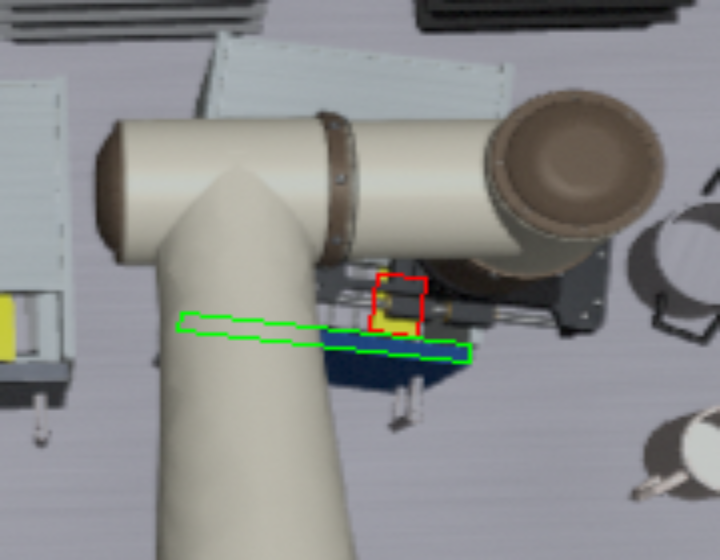

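The overlay of the fitted cupboard lines up with the pad at (273,218) and with the door's top edge at (340,180) in the wrist view. The sweep would bring joint 6 near its limit, so I'm making a half turn here first, which gives the same grasp.

apply_moves(xyz=[[0, 0, 0], [0, 0, 0], [0, 0, 0], [0, 0, 0], [0, 0, 0], [0, 0, 0], [0, 0, 0], [0, 0, 0], [0, 0, 0], [0, 0, 0], [0, 0, 0], [0, 0, 0]], twist=[-8.5, -8.5, -8.5, -8.5, -8.5, -8.5, -8.5, -8.5, -8.5, -8.5, -8.5, -8.5], claw=[0, 0, 0, 0, 0, 0, 0, 0, 0, 0, 0, 0])

```text
time_s: 3.7
tcp_pos: [0.5945, -0.1891, 0.2924]
ee_rot: [[0.003, -0.997, -0.077], [-0.004, -0.077, 0.997], [-1.0, -0.002, -0.004]]
wrist_force: [0.9, 0.4, 0.2]
gripper_width: 0.01
```

apply_moves(xyz=[[0, 0, 0], [0, 0, 0], [0, 0, 0], [0, 0, 0], [0, 0, 0], [0, 0, 0], [0, 0, 0], [0, 0, 0], [0, 0, 0], [0, 0, 0]], twist=[-8.5, -8.5, -8.5, -8.5, -8.5, -8.5, -8.5, -8.5, -8.5, 0], claw=[0, 0, 0, 0, 0, 0, 0, 0, 0, 0])

```text
time_s: 4.7
tcp_pos: [0.5849, -0.2051, 0.2954]
ee_rot: [[0.003, -0.146, -0.989], [-0.006, -0.989, 0.146], [-1.0, 0.005, -0.004]]
wrist_force: [-0.7, 0.1, -0.2]
gripper_width: 0.008
```

```bash
python3 -c "
from h import *
to([.602,-.176,.24])"
```

```text
t 4.7 pos [ 0.5849 -0.2051  0.2954] heading -98.38 tilt [ 0.003 -0.006] F [-0.7  0.1 -0.2] w 0.01 q [-4.2, 19.5, 5.0, 0.3, -75.2, 85.8]
tool shift [ 0.0553 -0.0316 -0.0124]
```

apply_moves(xyz=[[0.01, -0.02, -0.008], [0.02, -0.0116, -0.004], [0.02, 0, 0], [0, 0, 0]], twist=[0.5, 0, 0, 0], claw=[0, 0, 0, 0])

```text
time_s: 5.1
tcp_pos: [0.6004, -0.18, 0.2461]
ee_rot: [[0.007, -0.175, -0.984], [-0.007, -0.984, 0.175], [-1.0, 0.005, -0.008]]
wrist_force: [1.1, 0.2, 0.9]
gripper_width: 0.005
```

Run:
```python
from h import *
from station import imaging
to([.602,-.176,.21])
p=imaging.capture("wrist"); im=cv2.cvtColor(p["pixels"],cv2.COLOR_RGB2BGR)
o=np.array([.613,-.178]);a=np.radians(-9.0);X=np.array([np.cos(a),np.sin(a)]);Y=np.array([-np.sin(a),np.cos(a)])
P=lambda x,y,z:np.r_[o+x*X+y*Y,z]
def box(x0,x1,y0,y1,z,c):
    q=proj(p,[P(x0,y0,z),P(x1,y0,z),P(x1,y1,z),P(x0,y1,z)]); cv2.polylines(im,[np.round(q).astype(int)],True,c,1)
box(-.025,.025,-.017,.017,.186,(0,0,255)); box(-.045,-.029,-.053,.157,.2,(0,255,0))
cv2.imwrite("pics/wrist2.png",im)
```

```text
t 5.1 pos [ 0.6004 -0.18    0.2461] heading -100.1 tilt [ 0.007 -0.007] F [1.1 0.2 0.9] w 0.0 q [-1.7, 21.6, 1.1, 0.4, -69.0, 81.5]
tool shift [ 0.0361 -0.0044 -0.0006]
```

View pics/wrist2.png

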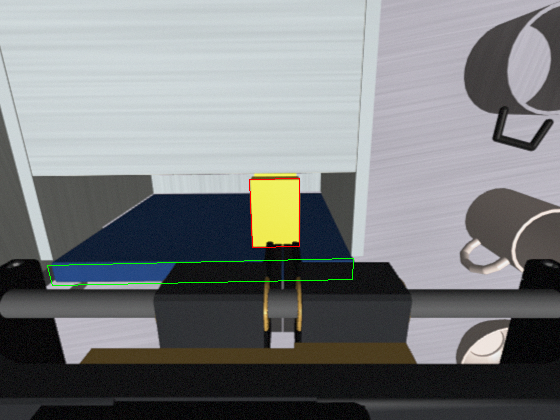

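apply_moves(xyz=[[0.015, -0.004, 0], [0.015, 0, 0], [0.008, 0, 0], [0, 0, 0]], twist=[-0.8, 0, 0, 0], claw=[0, 0, 0, 0])

```text
time_s: 5.55
tcp_pos: [0.6042, -0.1801, 0.2153]
ee_rot: [[0.019, -0.169, -0.985], [-0.011, -0.986, 0.169], [-1.0, 0.007, -0.021]]
wrist_force: [-0.2, -0.3, 0.2]
gripper_width: 0.004
```

```bash
python3 -c "
from h import *
to([.602,-.176,.184])"
```

```text
t 5.55 pos [ 0.6042 -0.1801  0.2153] heading -99.73 tilt [ 0.019 -0.011] F [-0.2 -0.3  0.2] w 0.0 q [-1.6, 22.8, -1.8, 0.7, -64.3, 81.6]
tool shift [ 0.0312 -0.0039  0.0035]
```

apply_moves(xyz=[[0.012, -0.004, 0.003], [0.012, 0, 0], [0.006, 0, 0]], twist=[0, 0, 0], claw=[0, 0, 0])

```text
time_s: 5.85
tcp_pos: [0.604, -0.1764, 0.1879]
ee_rot: [[0.026, -0.17, -0.985], [-0.012, -0.985, 0.17], [-1.0, 0.008, -0.028]]
wrist_force: [-1.5, -0.3, 3.8]
gripper_width: 0.005
```

```bash
python3 -c "
from h import *
to([.602,-.176,.184])"
```

```text
t 5.85 pos [ 0.604  -0.1764  0.1879] heading -99.79 tilt [ 0.026 -0.012] F [-1.5 -0.3  3.8] w 0.0 q [-1.2, 23.7, -4.5, 0.8, -60.2, 81.1]
tool shift [ 0.0038 -0.0001  0.0022]
```

apply_moves(xyz=[[0.005, 0, 0.003], [0.001, 0, 0.004], [0.001, 0, 0.003]], twist=[0, 0, 0], claw=[0, 0, 0])

```text
time_s: 6.15
tcp_pos: [0.5981, -0.176, 0.1834]
ee_rot: [[0.038, -0.168, -0.985], [-0.016, -0.986, 0.168], [-0.999, 0.01, -0.04]]
wrist_force: [1.2, -0.5, 4.9]
gripper_width: 0.004
```

```bash
cat >> h.py <<'E'
def door():
    s,R,p=st(); H=np.array([.6006,-.0191]); d=p[:2]+0.014*R[:2,0]-H
    rad=np.hypot(*d); off=np.degrees(np.arcsin(.0175/rad)) # finger behind midplane
    az=np.degrees(np.arctan2(d[1],d[0]))
    phi=(-99+off)-az   # opening clockwise lowers azimuth
    print("rad",round(rad,4),"door angle if touching",round(phi,2),"tipz",round(p[2]+.014*R[2,0],4))
E
python3 -c "
from h import *
door()"
```

```text
t 6.15 pos [ 0.5981 -0.176   0.1834] heading -99.7 tilt [ 0.038 -0.016] F [ 1.2 -0.5  4.9] w 0.0 q [-1.1, 23.1, -6.3, 1.1, -58.4, 80.9]
rad 0.1571 door angle if touching -1.9 tipz 0.1694
```

apply_moves(xyz=[[0, 0, 0.01], [-0.0003, -0.0003, 0.01], [-0.0003, -0.0003, 0.01]], twist=[0, 3.6, 3.6], claw=[0, 0, 0])

```text
time_s: 6.45
tcp_pos: [0.5711, -0.1717, 0.1863]
ee_rot: [[0.048, -0.293, -0.955], [-0.021, -0.956, 0.293], [-0.999, 0.006, -0.052]]
wrist_force: [0.4, -2.5, 4.1]
gripper_width: 0.007
```

```bash
python3 -c "
from h import *
door()"
```

```text
t 6.45 pos [ 0.5711 -0.1717  0.1863] heading -107.06 tilt [ 0.048 -0.021] F [ 0.4 -2.5  4.1] w 0.01 q [-0.6, 20.1, -10.7, 1.4, -56.4, 72.8]
rad 0.1556 door angle if touching 8.13 tipz 0.1724
```

Run:
```python
from h import *
from station import imaging
p=imaging.capture("wrist"); cv2.imwrite("pics/w3.png",cv2.cvtColor(p["pixels"],cv2.COLOR_RGB2BGR))
p=imaging.capture("side"); im=cv2.cvtColor(p["pixels"],cv2.COLOR_RGB2BGR)
cv2.imwrite("pics/s3.png",cv2.resize(im[90:250,190:390],None,fx=3.5,fy=3.5))
door()
```

```text
t 6.55 pos [ 0.5694 -0.1713  0.1861] heading -106.95 tilt [ 0.045 -0.02 ] F [-2.2 -1.1  5.7] w 0.01 q [-0.6, 20.1, -10.8, 1.3, -56.6, 72.9]
rad 0.1555 door angle if touching 8.82 tipz 0.1722
```

View pics/w3.png

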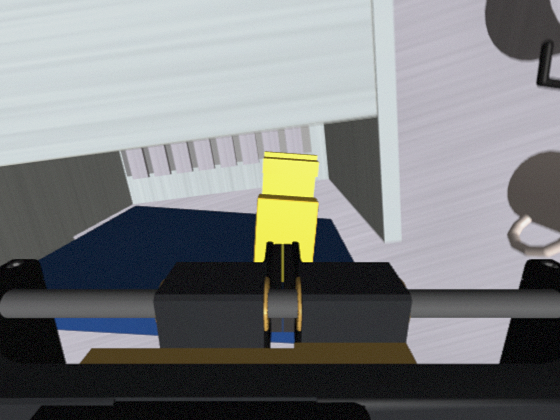

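View pics/s3.png

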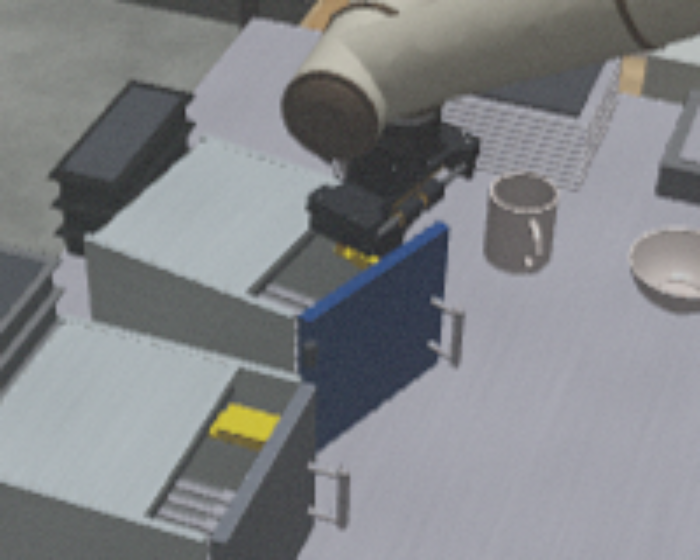

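The wrist view shows the catch pressed at (290,220). In the side view the blue door has come open by about 8 degrees, and its free edge has swung towards the robot. I'll go on along the arc.

apply_moves(xyz=[[0.002, -0.0004, 0.012], [0.001, -0.0004, 0.012], [0.0005, -0.0004, 0.012], [0, -0.0004, 0.012]], twist=[4.6, 4.6, 4.6, 4.6], claw=[0, 0, 0, 0])

```text
time_s: 6.95
tcp_pos: [0.5283, -0.1534, 0.1834]
ee_rot: [[0.052, -0.583, -0.81], [-0.026, -0.812, 0.583], [-0.998, -0.009, -0.058]]
wrist_force: [0.8, -3.1, 5.2]
gripper_width: 0.003
```

```bash
python3 -c "
from h import *
door()"
```

```text
t 6.95 pos [ 0.5283 -0.1534  0.1834] heading -125.69 tilt [ 0.052 -0.026] F [ 0.8 -3.1  5.2] w 0.0 q [1.6, 15.9, -17.7, 2.0, -53.5, 51.6]
rad 0.1525 door angle if touching 25.57 tipz 0.1694
```

apply_moves(xyz=[[0, 0.0002, 0.012], [0, 0.0002, 0.012], [0, 0.0002, 0.012], [0, 0.0002, 0.012], [0, 0.0002, 0.012]], twist=[4.5, 4.5, 4.5, 4.5, 4.5], claw=[0, 0, 0, 0, 0])

```text
time_s: 7.45
tcp_pos: [0.4824, -0.1148, 0.1824]
ee_rot: [[0.051, -0.855, -0.516], [-0.033, -0.518, 0.855], [-0.998, -0.026, -0.055]]
wrist_force: [-0.4, -2.3, 6.1]
gripper_width: 0.005
```

```bash
python3 -c "
from h import *
door()"
```

```text
t 7.45 pos [ 0.4824 -0.1148  0.1824] heading -148.78 tilt [ 0.051 -0.033] F [-0.4 -2.3  6.1] w 0.0 q [6.8, 10.8, -25.1, 2.8, -51.4, 22.7]
rad 0.1518 door angle if touching 48.32 tipz 0.1684
```

apply_moves(xyz=[[0, 0.0002, 0.012], [0, 0.0002, 0.012], [0, 0.0002, 0.012], [0, 0.0002, 0.012], [0, 0.0002, 0.01]], twist=[4.5, 4.5, 4.5, 4.5, 3.5], claw=[0, 0, 0, 0, 0])

```text
time_s: 7.95
tcp_pos: [0.4548, -0.0631, 0.1807]
ee_rot: [[0.043, -0.987, -0.157], [-0.039, -0.158, 0.987], [-0.998, -0.036, -0.045]]
wrist_force: [-0.3, -2.2, 5.7]
gripper_width: 0.0
```

```bash
python3 -c "
from h import *
door()"
```

```text
t 7.95 pos [ 0.4548 -0.0631  0.1807] heading -170.89 tilt [ 0.043 -0.039] F [-0.3 -2.2  5.7] w 0.0 q [14.3, 7.6, -29.8, 3.6, -50.9, -7.5]
rad 0.1518 door angle if touching 70.57 tipz 0.1667
```

apply_moves(xyz=[[-0.004, 0, -0.004], [-0.01, 0, -0.004], [-0.02, 0, 0], [-0.03, 0, 0], [-0.03, 0, 0], [-0.03, 0, 0], [0, 0, 0]], twist=[0, 0, 0, 0, 0, 0, 0], claw=[0, 0, 0, 0, 0, 0, 0])

```text
time_s: 8.65
tcp_pos: [0.4469, -0.0678, 0.3077]
ee_rot: [[0.03, -0.986, -0.163], [-0.037, -0.164, 0.986], [-0.999, -0.023, -0.041]]
wrist_force: [1.3, 0.2, 0.3]
gripper_width: 0.001
```

Run:
```python
from h import *
from station import imaging
door()
for n in ("side","top","wrist"):
    p=imaging.capture(n); cv2.imwrite(f"pics/{n}4.png",cv2.cvtColor(p["pixels"],cv2.COLOR_RGB2BGR)); pickle.dump(p,open(n+"4.pkl","wb"))
door()
```

```text
t 8.65 pos [ 0.4469 -0.0678  0.3077] heading -170.56 tilt [ 0.03  -0.037] F [1.3 0.2 0.3] w 0.0 q [13.8, 0.9, -17.4, 2.6, -70.5, -5.2]
rad 0.161 door angle if touching 69.45 tipz 0.2937
t 8.8 pos [ 0.4446 -0.0677  0.3028] heading -170.64 tilt [ 0.021 -0.037] F [-0.5  0.4 -0.4] w 0.01 q [13.8, 1.1, -17.8, 2.5, -70.4, -5.3]
rad 0.1632 door angle if touching 69.65 tipz 0.2888
```

View pics/side4.png

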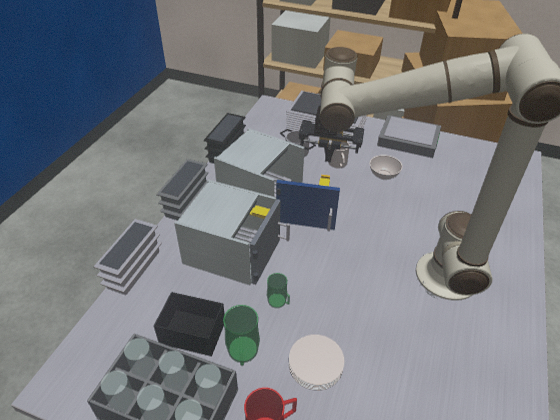

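View pics/top4.png

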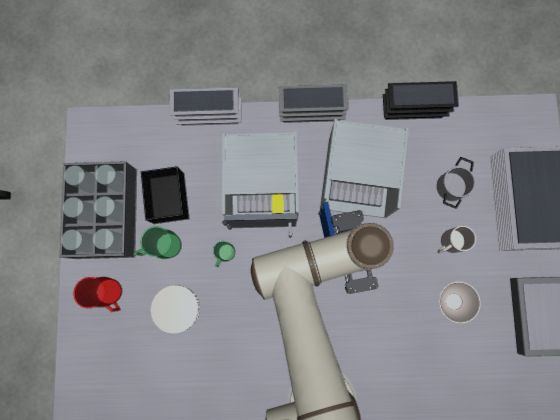

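View pics/wrist4.png

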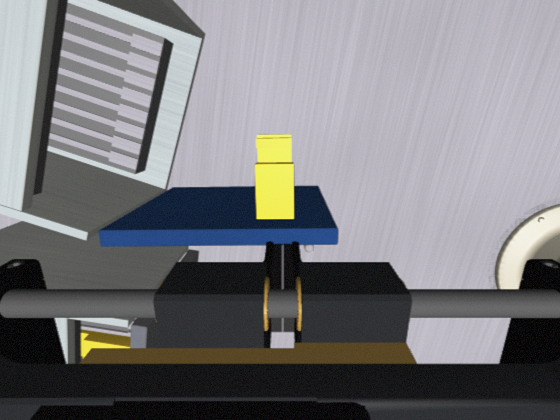

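Run:
```python
from h import *
from station import job
s=pickle.load(open("side4.pkl","rb"));w=pickle.load(open("wrist4.pkl","rb"))
for p,A,B in ((s,(278,182),(338,187)),(w,(100,231),(337,228))):
    a=back(p,A,.2);b=back(p,B,.2);d=b-a
    print(a,b,np.hypot(*d[:2]),np.degrees(np.arctan2(d[1],d[0])))
```

```text
[ 0.5936054  -0.01616314  0.2       ] [ 0.40221951 -0.06482298  0.2       ] 0.1974749067079623 -165.73480865239748
[ 0.60004162 -0.02636537  0.2       ] [ 0.39812193 -0.06368865  0.2       ] 0.20534018004995017 -169.527522789807
```

Both views put the door at about 67–71 degrees open (its shut direction is −99°), well past the required 50. The arm is clear.

```bash
python3 -c "
from station import job
print(job.finish_job())"
```

```text
the job is handed in; nothing more can be done
None
```

The blue door is open to about 67–71°, past the required 50°, and the job was handed in at about 8.8 s of the 38 s allowed.

- **How it was done:** With the fingers closed, I reached into the slot from above and pressed the yellow catch about 16 mm while the door was still shut. I kept it pressed at 13 mm or more (worked out from fingertip height) and swept the door open along its arc. Then I backed off and lifted about 90 mm clear of the door's top edge.
- **Door angle:** The fingertip's path gave about 70°. The last side picture gave 67° and the wrist picture 71°, and the door's measured length (0.197 and 0.205 m) was close to its true 210 mm.
- **The rest of the scene:** In the last pictures the catch has sprung back up, the grey cupboard looks shut, and the large green jug and everything else are where they were.
- **Forces:** The wrist force read about 6 N at most whenever I checked it, and about 1 N after letting go.
- **Deviations:** The tool drifted 2–3° out of vertical during the pull and the fingertip rose about 3 mm at its start. Neither had any visible effect.

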